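Make up the wash kit and the night kit

ROBOT

A 7-joint arm with a two-finger parallel gripper is mounted at the origin on the work surface. World frame = base frame: x ahead of the robot, y to its left, z up, the work surface at z = 0. Lengths are in m, angles in rad, forces in N, time in s.
With the tool pointing down it reaches from about 0.35 to 0.9 m from the base axis. Payload 8.1 kg.
Tool frame: the origin (TCP) lies at the very end of the fingers, on their centre line; the grasp point (between the pads) lies arm.hold_point_z behind it (arm.hold_point_z is the distance from the TCP to the grasp point, in m); z points along the fingers, y is the line along which they close (so a half turn about z gives the same grasp; the last joint's range is limited). The gripper opens to 92 mm and grips with 3 to 60 N. Pads are 19 mm wide; open, the fingers measure 130 mm over their backs; the gripper's body (75 mm by 190 mm) begins 47 mm behind the grasp point.
Start: joints at [1.186, 0.434, 0.025, 1.573, -0.012, 1.134, -0.075], TCP at [0.174, -0.6, 0.227] pointing down, gripper open.
Joint ranges: [-2.62, 2.62], [-0.44, 2.09], [-1.27, 1.32], [0.08, 2.57], [-1.32, 4.46], [0.12, 2], [-2.74, 2.74]. Speed limits (rad/s): [2.22, 2.22, 3.01, 3.01, 3.14, 3.14, 3.14].

INTERFACE

Orientations are given as a rotation vector (axis times angle).
In Python, from cell import arm, vision, job, cut_out gives the robot as it stands. The module is installed in compiled form; this text tells all that it offers.
- The arm moves only by the tool play_rows, never from a script. Its argument "increments" is text: rows parted by semicolons, each of 5 numbers parted by spaces: the shift along the tool's x, y, z in cm, then the turn about the tool's z in degrees, then the opening, from -1 (shut) to 1 (fully open), so that 0 is half open. A call has 1 to 5 rows; each row shifts and turns the commanded pose from where the row before left it, along the tool's axes as they then stand; what a row does not reach is not made up. A row lasts 1/12 s, in which the tool goes at most 41.7 mm and 7.16 degrees, less where a joint would pass 70% of its speed; a pose out of reach is approached as far as the arm can. A call is refused whole if a number of a shift passes 4.17 or a number of a turn 7.16, either way. A call with a gripper value outside its range is refused whole. The fingers move at their own pace and stop on an object; "grip_force" is the grip in N (left out, the last holds). Time passes only in rows, so rows that do not move let the fingers close. It gives the time, the measured TCP pose, the force, the opening and the grip force at its end, in the units of the state.
- arm.observe(): the state, without advancing time (a new reading comes with each control period).
- vision.get_image(name): name is "scene" or "top" or "wrist"; returns a dict with "frame" (400x640x3 uint8, red, green, blue), "z_map" (400x640 float32, m along the optical axis (not along the pixel's ray), 0 where there is no reading), "mtx" (3x3 intrinsics, pixels), "cam_to_world" (4x4, takes a point from camera to world coordinates). Camera axes: x right, y up, looking along -z (the intrinsics and any distortion apply to the point x, -y, -z); pixel columns grow to the right and rows downward; lengths in m; the calibration is good to about 2 mm. The wrist camera is an equidistant fisheye: a pixel r from the principal point sees the ray r / f radians off the axis. A picture is of the moment at which its call begins.
- job.sign_off(): hands the job in; it is judged then, once.
Trained networks look in a picture, given as the dict that the camera call returned (one of the last four; its "shot" number tells which), for a name from the list of things; names that differ only in an ending like _2 or _b are one class to them, and where a whole thing is asked for, a point or a joint stands for the part that bears it (a point fixed in the world has none). Each returns a list of dicts, best first, with "confidence" (0 to 1); they miss things now and then, are a little off and sometimes report something else, mostly with a low value. They report only what shows in the picture. A call takes as long as a camera call. They do not tell look-alikes from the thing itself.
- cut_out(query, picture): "mask" (400x640 bool, what is visible of it) and "point" ([row, column] in pixels, amid what is visible of it).
The state is a dict: "clock": time; "joints": joint angles; "dq": joint speeds; "joint_efforts": joint torques, N m; "position": TCP position; "ee_rot": TCP orientation; "force": force on the tool from outside, world axes, zero at the start; "ft_torque": the same for the moment, N m; "width": opening from 0.0 (shut) to 1.0 (fully open); "gripper_force": force on a finger pad.
Only numpy, scipy, OpenCV 4.12 (cv2) and the standard library are available. Lean on these libraries where they do the work, as an engineer would, in place of code of your own. Each camera call takes 0.05 s, during which the arm holds its last target. There are 200 camera calls.

TASK

Make up two kits. Wash kit, in the broad tray with the soap: hairbrush bristles down in the long compartment, steel tumbler mouth up in the wide pocket, middle-sized battery cell standing in the narrow end pocket. Night kit, in the long slim tray: spectacles case flat, as it lies now, in the long compartment, fattest cell standing in the end pocket; all wholly inside their compartments, and leave the slim cell standing where it is.

Things in the scene. Friction and masses are not known exactly. Their poses are not given: they have to be found in the camera images.
- wash_tray: Broad fixed tray, aluminium walls, dark steel floor, 168 (x) x 206 (y) mm; rim and dividers 12 high, 4 thick, floor 4 thick. Origin: centre of underside. Compartments, inner x by y, centre in tray frame, mm: brush 74 x 198 at (43, 0); tumbler 82 x 84 at (-39, 57); middle cell 82 x 50 at (-39, -74); between these two a fixed white soap bar 70 x 46, top at 22, at (-39, -17).
- night_tray: Long slim fixed tray, aluminium walls, dark steel floor, 80 (x) x 254 (y) mm; rim and divider 12 high, 4 thick, floor 4 thick. Origin: centre of underside. Compartments, inner x by y, centre in tray frame, mm: spectacles case 72 x 186 at (0, 30); fat cell 72 x 56 at (0, -95).
- brush: Wooden hairbrush, bristles down, 175 mm long, 34 high. Origin: at surface level under mid-length; x along it towards the head, z up. Head 90 x 50 centred at x = +42.5, sides straight from x = +22 to +62, wood at height 18 to 34, bristle block 70 x 38 below it. Handle 20 to 25 wide, back to x = -87.5. Balances near x = +29; 90 g. Either way round will do.
- case: Closed spectacles case of grey plastic with rounded edges, 155 (x) x 48 (y) x 38 (z) mm, lying flat. Origin: centre of its underside; x along it, z up; 90 g. May lie either way round in its compartment.
- tumbler: Plain steel tumbler standing mouth up, 80 mm high, outside diameter 54 mm at the foot and 58 mm at the rim, 3 mm wall. Origin: centre of its underside; z up its axis; 130 g.
- cell_big: The fattest battery cell standing on end, steel top and foot, grey wrap, small brass stud on top (3 mm of the height); origin: centre of its underside, z up its axis. Diameter 34 mm, 61 mm high, 140 g.
- cell_mid: The middle-sized battery cell standing on end, steel top and foot, grey wrap, small brass stud on top (3 mm of the height); origin: centre of its underside, z up its axis. Diameter 26 mm, 50 mm high, 70 g.
- cell_slim: The slim battery cell standing on end, steel top and foot, grey wrap, small brass stud on top (3 mm of the height); origin: centre of its underside, z up its axis. Diameter 14.5 mm, 50 mm high, 24 g; easily knocked over. Not needed, must stay.
Things that resemble listed ones, but are neither listed nor needed, are in the scene too. What is shaped like the cell_mid but black or brown is not meant. Leave any purple look-alike of the cell_big alone.

How it is judged:
By the outcome, as a careful person would: the job done as asked, in the order asked, and still so for the second after the job is handed in, with the robot touching nothing.
It also fails if it takes over 115 s, if anything falls off the work surface, if the arm or the gripper's body presses on something with over 40 N, if the wrist force passes 120 N, or if a joint passes its speed limit or range.

## Working session

There is one attempt and no reset: what is moved stays moved. The work goes in short steps, Python scripts to look and compute and a tool call to move; the robot and the scene stay as the last step left them, time stands still between calls to the robot, and variables do not carry over. Pictures are saved under pics/ and viewed, at most 14 in all, crops included, and the job is handed in when it is done.

Besides the shell and the picture viewer there is one more tool, called after ">>>" as name(argument=value, ...) on one line, values as JSON. play_rows: Moves the arm, as the interface text tells. Its arguments: {"type":"object","properties":{"increments":{"type":"string"},"grip_force":{"type":"number"}},"required":["increments"]}

```bash
mkdir -p pics; cat > h.py <<'E'
import numpy as np, cv2
from cell import arm, vision, job, cut_out
from scipy.spatial.transform import Rotation as R
def save(p,name,box=None,scale=1):
    f=p["frame"][:,:,::-1]
    if box: r0,r1,c0,c1=box; f=f[r0:r1,c0:c1]
    cv2.imwrite("pics/"+name,cv2.resize(f,None,fx=scale,fy=scale,interpolation=cv2.INTER_CUBIC))
def cloud(p,fish=False):
    z=p["z_map"]; K=p["mtx"]; v,u=np.mgrid[0:400,0:640]
    a=(u-K[0,2])/K[0,0]; b=(v-K[1,2])/K[1,1]
    if fish:
        t=np.hypot(a,b); s=np.where(t>1e-6,np.tan(np.minimum(t,1.5))/np.maximum(t,1e-6),1); a=a*s;b=b*s
    P=np.stack([a*z,-b*z,-z,np.ones_like(z)],-1)
    W=(P@p["cam_to_world"].T)[...,:3]; W[z<=0]=np.nan
    return W
E
python3 - <<'E'
from h import *
print(arm.observe(), arm.hold_point_z)
for n in ("scene","top","wrist"):
    p=vision.get_image(n); save(p,n+"0.png",scale=1.25); print(n,p["mtx"].round(1).tolist(),p["cam_to_world"].round(3).tolist())
    if n!="wrist":
        W=cloud(p)
        for q in ("wash_tray","night_tray","brush","case","tumbler","cell_big","cell_mid","cell_slim"):
            for d in cut_out(q,p):
                w=W[d["mask"]]; w=w[~np.isnan(w[:,0])]
                print(q,round(d["confidence"],2),np.round(d["point"]),np.round(np.median(w,0),3) if len(w) else None, np.round(np.percentile(w,98,axis=0),3) if len(w) else None)
E
```

```text
{'clock': 0.0, 'joints': array([ 1.18642351,  0.43520765,  0.02497542,  1.57409271, -0.0116094 ,
        1.13401681, -0.07515672]), 'dq': array([ 0.00063643, -0.00012992, -0.00010061,  0.00101669,  0.00103824,
        0.00060496,  0.0002333 ]), 'joint_efforts': array([ 5.22219198e-04, -6.67862034e+01,  9.84919444e-01, -3.14460111e+01,
       -6.06028922e-02,  4.26913938e-02,  1.72434725e-04]), 'position': array([ 0.17358933, -0.59987163,  0.22595623]), 'ee_rot': array([-3.10897098e+00, -4.40722562e-01,  5.57479665e-04]), 'force': array([-0.15809496, -0.0881871 ,  0.62716018]), 'ft_torque': array([ 4.34567050e-03, -1.26850983e-01, -8.49186021e-06]), 'gripper_force': 0.0, 'width': 1.0002316881642654} 0.0188
scene [[487.6, 0.0, 308.3], [0.0, 487.6, 200.5], [0.0, 0.0, 1.0]] [[-0.785, -0.376, 0.493, 1.003], [0.62, -0.467, 0.631, 0.675], [-0.007, 0.8, 0.6, 0.649], [0.0, 0.0, 0.0, 1.0]]
wash_tray 0.55 [191. 222.] [ 0.606 -0.152  0.005] [ 0.685 -0.058  0.022]
night_tray 0.83 [286. 330.] [0.597 0.223 0.004] [0.651 0.33  0.013]
night_tray 0.7 [218. 366.] [0.44  0.14  0.031] [0.448 0.149 0.049]
[... 936 characters left out ...]
 [239. 189.] [0.404 0.275 0.034] [0.459 0.307 0.038]
case 0.85 [274. 444.] [ 0.374 -0.277  0.038] [ 0.452 -0.252  0.041]
tumbler 0.75 [233. 373.] [ 0.449 -0.126  0.029] [ 0.469 -0.096  0.082]
cell_big 0.52 [204. 315.] [0.496 0.013 0.058] [0.516 0.028 0.063]
cell_mid 0.67 [249. 232.] [0.397 0.185 0.047] [0.409 0.2   0.051]
cell_mid 0.58 [236. 258.] [0.432 0.128 0.047] [0.445 0.143 0.052]
cell_mid 0.5 [275. 241.] [0.338 0.159 0.048] [0.348 0.173 0.051]
cell_slim 0.48 [236. 298.] [0.431 0.041 0.047] [0.439 0.047 0.052]
wrist [[309.7, 0.0, 319.4], [0.0, 309.7, 197.9], [0.0, 0.0, 1.0]] [[0.279, 0.921, 0.271, 0.247], [-0.96, 0.268, 0.078, -0.58], [-0.0, -0.282, 0.959, 0.384], [0.0, 0.0, 0.0, 1.0]]
```

View pics/top0.png

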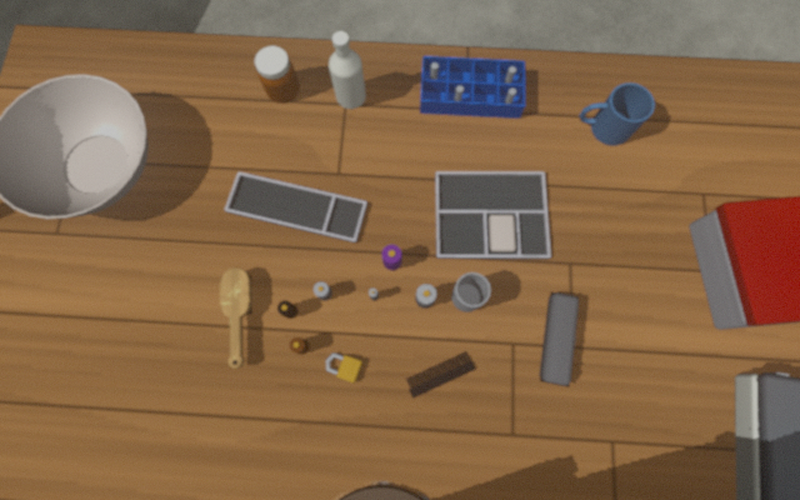

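View pics/scene0.png

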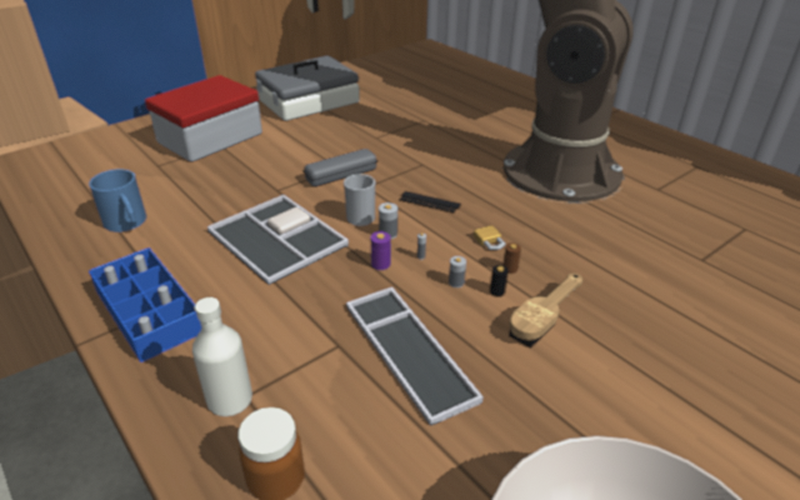

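The top view (as displayed) shows the wash tray at (493,214), the night tray at (297,207), the brush at (235,315), the case at (560,338) and the tumbler at (471,292). Several cells could be the ones meant:
- **Mid cells:** grey at (321,289), black at (287,309) and brown at (299,345). The grey one is meant, as black and brown are excluded.
- **Big cells:** grey at (426,294) and purple at (392,257). The grey one is meant.
- **Slim cell:** (373,293), which must stay.

I'll fit the poses next and confirm the choices in one enlarged crop.

```bash
cat >> h.py <<'E'
def rect(P):
    (c,s,a)=cv2.minAreaRect((P[:,:2]*1000).astype(np.float32)); 
    if s[0]<s[1]: s=s[::-1]; a=a-90
    return np.round(c,1),np.round(s,1),round((a+90)%180-90,1)
def near(W,x,y,r,z0,z1):
    P=W.reshape(-1,3); P=P[~np.isnan(P[:,0])]
    return P[(np.hypot(P[:,0]-x,P[:,1]-y)<r)&(P[:,2]>z0)&(P[:,2]<z1)]
E
python3 - <<'E'
from h import *
pt=vision.get_image("top"); ps=vision.get_image("scene")
save(pt,"crop.png",(185,300,170,400),3.4)
for n,p in (("top",pt),("scene",ps)):
    W=cloud(p); print(n,"table z",np.round(np.median(near(W,.5,.1,.03,-.02,.02)[:,2]),4))
    for q,x,y,r,z in (("brush",.42,.28,.12,.026),("case",.38,-.27,.1,.025),("tumbler",.45,-.11,.045,.070),("big",.436,-.037,.03,.054),("mid",.434,.134,.025,.043),("slim",.434,.045,.02,.043),("wash",.605,-.16,.14,.008),("night",.6,.21,.15,.008)):
        P=near(W,x,y,r,z,.1)
        if q in("wash","night"): P=P[P[:,2]<.016]
        if q=="night": P=P[P[:,0]>.51]
        if q=="wash": P=P[P[:,0]>.5]
        print(q,len(P),rect(P),np.round(np.percentile(P[:,2],[50,97]),4))
        if q in("mid","big","slim","tumbler"): print("   circ",[np.round(v,1) for v in cv2.minEnclosingCircle((P[:,:2]*1000).astype(np.float32))])
        if q=="brush":
            for t in (0,1):
                pass
            m=P[:,0]; print("  ends",[np.round(P[(m>a)&(m<a+.02)].mean(0),3).tolist()+[round(float(np.ptp(P[(m>a)&(m<a+.02)][:,1])),3)] for a in np.arange(.31,.48,.02) if ((m>a)&(m<a+.02)).any()])
E
```

```text
top table z 0.0009
brush 1387 (array([390.8, 271.5]), array([144.1, 139.5]), -40.5) [0.0345 0.0486]
  ends [[0.32, 0.267, 0.033, 0.023], [0.34, 0.27, 0.033, 0.021], [0.36, 0.273, 0.033, 0.021], [0.383, 0.263, 0.035, 0.119], [0.4, 0.247, 0.039, 0.13], [0.42, 0.283, 0.035, 0.053], [0.44, 0.285, 0.035, 0.052], [0.457, 0.286, 0.034, 0.045]]
case 1669 (array([ 377.9, -282.4]), array([154.7,  50.3]), -7.2) [0.0378 0.0409]
tumbler 176 (array([ 443. , -123.7]), array([56.8, 56.1]), -42.0) [0.0798 0.0831]
   circ [array([ 443. , -123.4]), np.float64(28.8)]
big 197 (array([435.8, -47.9]), array([32.6, 31.9]), 0.9) [0.059  0.0622]
   circ [array([435.4, -48.4]), np.float64(16.8)]
mid 112 (array([433.8, 131.6]), array([24.4, 23.3]), -88.9) [0.0481 0.0518]
   circ [array([434.3, 131.6]), np.float64(12.9)]
slim 38 (array([433.6,  42.6]), array([13.2, 12.5]), -89.0) [0.0478 0.0514]
   circ [array([434.1,  42.3]), np.float64(7.1)]
wash 1115 (array([ 602.7, -165.6]), array([206.9, 170.3]), -87.0) [0.0123 0.0151]
night 712 (array([595.4, 202.4]), array([255.2,  81.8]), 79.6) [0.0124 0.0153]
scene tabl
[... 382 characters left out ...]
  52. ]), -6.9) [0.036  0.0394]
tumbler 211 (array([ 442. , -121.7]), array([60.9, 55.3]), 52.5) [0.0762 0.0809]
   circ [array([ 441.6, -120.9]), np.float64(31.2)]
big 114 (array([433.9, -45.8]), array([34.5, 33.1]), 13.9) [0.0576 0.0608]
   circ [array([436.1, -46.1]), np.float64(20.1)]
mid 95 (array([435.3, 135.8]), array([24.4, 23.5]), -10.2) [0.0468 0.0507]
   circ [array([434.1, 135.9]), np.float64(13.8)]
slim 28 (array([434.8,  46.1]), array([12.5, 11.8]), -77.6) [0.0467 0.0505]
   circ [array([435.2,  46.8]), np.float64(7.0)]
wash 924 (array([ 600.3, -162.4]), array([211.4, 170.8]), -87.0) [0.0112 0.0144]
night 1025 (array([594.8, 204.5]), array([257.7,  82.3]), 79.5) [0.0115 0.014 ]
```

View pics/crop.png

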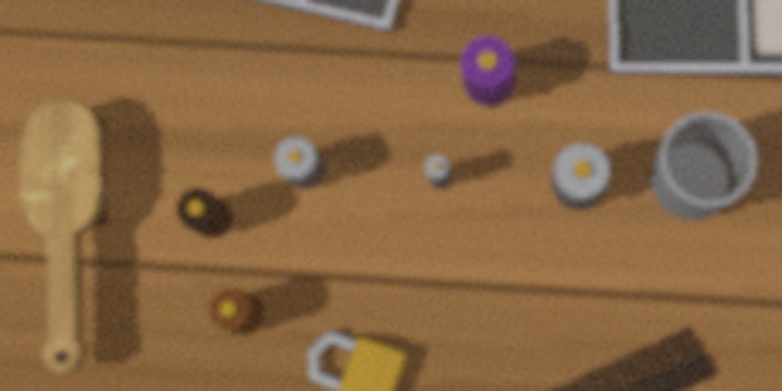

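The crop confirms grey, not purple, for the big cell at crop (582,172). The mid cell is the grey one at (297,160); black (200,208) and brown (233,308) are decoys, and the slim cell at (437,168) stays. Now the brush pose and the first move.

```bash
cat >> h.py <<'E'
def todo(x,y,z,beta=None):
    o=arm.observe(); M=R.from_rotvec(o["ee_rot"]).as_matrix(); b=np.degrees(np.arctan2(M[1,1],M[0,1]))
    print("now",np.round(o["position"],4),"beta",round(b,1),"t",round(o["clock"],2),"w",round(o["width"],3),"tilt",np.round(M[:2,2],4))
    t=0 if beta is None else -((beta-b+180)%360-180)
    d=np.array([x,y,z])-o["position"]
    M2=M@R.from_euler("z",t,degrees=True).as_matrix()
    print("turn deg",round(t,1),"| before-turn xyz cm",np.round(M.T@d*100,2),"| after-turn xyz cm",np.round(M2.T@d*100,2))
E
python3 - <<'E'
from h import *
for n in("top","scene"):
    W=cloud(vision.get_image(n)); P=near(W,.40,.28,.13,.024,.045)
    d=np.array([np.cos(.15),np.sin(.15)]); q=P[:,:2]-[.40,.281]; P=P[np.abs(q@[-d[1],d[0]])<.036]
    print(n,rect(P),np.round(P[:,:2].min(0),3),np.round(P[:,:2].max(0),3))
todo(.5,-.1,.19,-81)
E
```

```text
top (array([380.6, 278.2]), array([174.1,  51.6]), 8.4) [0.295 0.254] [0.467 0.312]
scene (array([380.8, 282.2]), array([174.6,  50.8]), 7.4) [0.294 0.258] [0.467 0.316]
now [ 0.1738 -0.6004  0.2268] beta -73.9 t 1.15 w 1.005 tilt [-0.     -0.0001]
turn deg 7.1 | before-turn xyz cm [ 45.25 -39.     3.67] | after-turn xyz cm [ 40.05 -44.32   3.67]
```

>>> play_rows(increments="0 0 0 4 1;0 0 0 4 1;2.45 -2.8 0.2 0 1;2.45 -2.8 0.2 0 1;2.45 -2.8 0.2 0 1", grip_force=15)

```text
clock: 1.57
position: [0.2349, -0.5059, 0.2205]
ee_rot: [3.134, 0.221, 0.0]
force: [1.3, 0.7, 0.6]
width: 1.003
gripper_force: 0.0
```

>>> play_rows(increments="2.45 -2.8 0.2 0 1;2.45 -2.8 0.2 0 1;2.45 -2.8 0.2 0 1;2.45 -2.8 0.2 0 1;2.45 -2.8 0.2 0 1")

```text
clock: 1.98
position: [0.3368, -0.3493, 0.2109]
ee_rot: [3.133, 0.223, 0.001]
force: [1.0, -0.5, -0.2]
width: 1.002
gripper_force: 0.0
```

>>> play_rows(increments="2.45 -2.8 0.2 0 1;2.45 -2.8 0.2 0 1;2.45 -2.8 0.2 0 1;2.45 -2.8 0.2 0 1;2.45 -2.8 0.2 0 1")

```text
clock: 2.4
position: [0.4383, -0.1934, 0.201]
ee_rot: [3.133, 0.223, 0.001]
force: [1.1, -0.8, -0.4]
width: 0.999
gripper_force: 0.0
```

>>> play_rows(increments="2.45 -2.8 0.2 0 1;2.45 -2.8 0.2 0 1;2.45 -2.8 0.2 0 1;-0.28 -3.5 0.2 0 1;-0.28 -3.5 0.2 0 1")

```text
clock: 2.82
position: [0.4839, -0.031, 0.1906]
ee_rot: [-3.133, -0.223, -0.001]
force: [0.1, 0.3, -0.3]
width: 0.999
gripper_force: 0.0
```

>>> play_rows(increments="-0.28 -3.5 0 0 1;-0.28 -3.5 0 0 1;-0.28 -3.5 0 0 1;-0.28 -3.5 0 0 1;-0.28 -3.5 0 0 1")

```text
clock: 3.23
position: [0.4438, 0.1399, 0.191]
ee_rot: [3.134, 0.223, 0.001]
force: [1.1, 0.7, -0.8]
width: 0.993
gripper_force: 0.0
```

>>> play_rows(increments="-0.28 -3.5 0 0 1;-0.28 -3.5 0 0 1;-0.28 -3.5 0 0 1;-0.28 -3.5 0 0 1;0 0 0 0 1")

```text
clock: 3.65
position: [0.4108, 0.283, 0.1914]
ee_rot: [-3.128, -0.236, -0.001]
force: [0.1, 1.0, 0.6]
width: 1.001
gripper_force: 0.0
```

```bash
cat >> h.py <<'E'
def wr(name,x,y,r,z0,z1):
    p=vision.get_image("wrist"); save(p,name,scale=1.25); P=near(cloud(p,True),x,y,r,z0,z1)
    print(len(P),rect(P) if len(P) else "",np.round(np.percentile(P[:,2],[2,50,97]),4) if len(P) else "")
    return p
E
python3 - <<'E'
from h import *
todo(.4154,.285,.013,-82)
wr("w1.png",.40,.28,.12,.024,.045)
E
```

```text
now [0.4108 0.283  0.1914] beta -81.4 t 3.65 w 1.001 tilt [0.0001 0.0049]
turn deg 0.6 | before-turn xyz cm [ 0.47 -0.04 17.84] | after-turn xyz cm [ 0.47 -0.05 17.84]
4725 (array([393.5, 271.9]), array([141.8, 136.5]), -40.9) [0.0293 0.0328 0.0348]
```

View pics/w1.png

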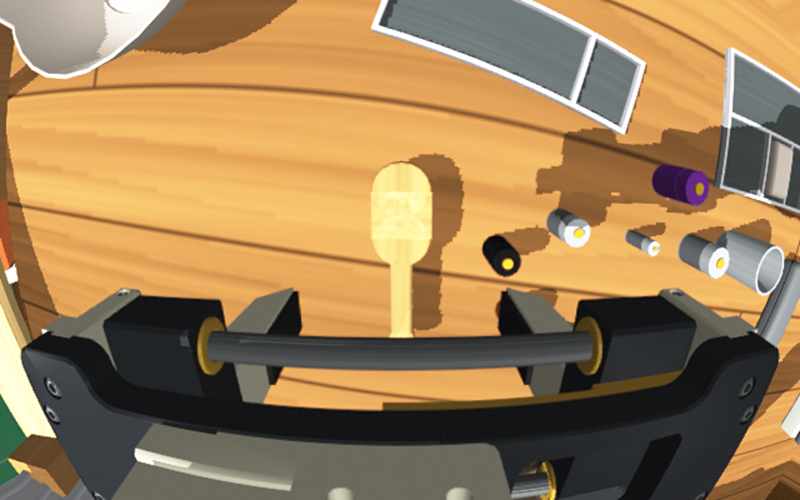

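The wrist view shows the brush at (402,230), centred between the fingers, with the black cell at (502,258) clear to the right. Descending.

>>> play_rows(increments="0.47 0 3.5 0.6 0.7;0 0 3.5 0 0.7;0 0 3.5 0 0.7;0 0 3.3 0 0.7;0 0 2.5 0 0.7")

```text
clock: 4.12
position: [0.4177, 0.2742, 0.0254]
ee_rot: [3.133, 0.205, -0.002]
force: [0.4, -0.7, -0.3]
width: 0.851
gripper_force: 0.0
```

>>> play_rows(increments="0 0 1.2 0 0.7;0 0 0.3 0 0.7;0 0 0 0 0.7")

```text
clock: 4.37
position: [0.418, 0.275, 0.0121]
ee_rot: [3.134, 0.205, -0.002]
force: [0.2, 0.9, 0.4]
width: 0.849
gripper_force: 0.0
```

>>> play_rows(increments="0 0 0 0 0;0 0 0 0 -0.3;0 0 0 0 -0.3;0 0 0 0 -0.3;0 0 0 0 -0.3")

```text
clock: 4.78
position: [0.4185, 0.2765, 0.0134]
ee_rot: [-3.134, -0.207, -0.002]
force: [0.2, 0.4, 7.0]
width: 0.544
gripper_force: 15.0
```

>>> play_rows(increments="0 0 0 0 -0.3;0 0 0 0 -0.3")

```text
clock: 4.95
position: [0.4185, 0.2764, 0.0134]
ee_rot: [-3.134, -0.207, -0.002]
force: [-0.6, -0.9, 6.8]
width: 0.542
gripper_force: 15.0
```

>>> play_rows(increments="0 0 -1 0 -0.3;0 0 -3 0 -0.3;0 0 -4 0 -0.3;0 0 -4 -7.1 -0.3;0 0 -2 -7.1 -0.3", grip_force=20)

```text
clock: 5.37
position: [0.4188, 0.2772, 0.1575]
ee_rot: [-3.082, -0.601, -0.007]
force: [0.7, 1.3, -0.3]
width: 0.542
gripper_force: 20.0
```

>>> play_rows(increments="0 0 0 -7.1 -0.3;0 0 0 -7.1 -0.3;0 0 0 -7.1 -0.3;0 0 0 -7.1 -0.3;0 0 0 -7.1 -0.3")

```text
clock: 5.78
position: [0.4178, 0.2756, 0.1533]
ee_rot: [2.753, 1.513, -0.0]
force: [-0.2, 0.1, -1.1]
width: 0.539
gripper_force: 20.0
```

>>> play_rows(increments="0 0 0 -7.1 -0.3;0 0 0 -7.1 -0.3;0 0 0 -7.1 -0.3;0 0 0 -7.1 -0.3;0 0 0 -7.1 -0.3")

```text
clock: 6.2
position: [0.4178, 0.2756, 0.1532]
ee_rot: [2.16, 2.28, -0.001]
force: [0.2, 0.9, 0.2]
width: 0.542
gripper_force: 20.0
```

```bash
python3 - <<'E'
from h import *
todo(.6424,-.1238,.15,3)
p=vision.get_image("top"); P=near(cloud(p),.42,.28,.14,.13,.2);print(rect(P),len(P))
E
```

```text
now [0.4178 0.2756 0.1532] beta 3.1 t 6.2 w 0.542 tilt [ 0.0001 -0.0007]
turn deg 0.1 | before-turn xyz cm [-41.1   20.27   0.35] | after-turn xyz cm [-41.06  20.34   0.35]
(array([423.7, 198.1]), array([96.9, 26.6]), 88.6) 511
```

>>> play_rows(increments="-3.4 1.7 0 0 -0.3;-3.4 1.7 0 0 -0.3;-3.4 1.7 0 0 -0.3;-3.4 1.7 0 0 -0.3;-3.4 1.7 0 0 -0.3")

```text
clock: 6.67
position: [0.5114, 0.1083, 0.1533]
ee_rot: [2.171, 2.27, -0.001]
force: [0.3, 0.8, -1.5]
width: 0.542
gripper_force: 20.0
```

>>> play_rows(increments="-3.4 1.7 0 0 -0.3;-3.4 1.7 0 0 -0.3;-3.4 1.7 0 0 -0.3;-3.4 1.7 0 0 -0.3;-3.4 1.7 0 0 -0.3")

```text
clock: 7.08
position: [0.6043, -0.0576, 0.1532]
ee_rot: [2.171, 2.27, -0.001]
force: [0.7, 0.9, -1.2]
width: 0.543
gripper_force: 20.0
```

>>> play_rows(increments="-3.4 1.7 0 0 -0.3;-3.6 1.6 2 0 -0.3;0 0 3 0 -0.3;0 0 2 0 -0.3;0 0 0 0 -0.3")

```text
clock: 7.5
position: [0.6362, -0.123, 0.0795]
ee_rot: [-2.168, -2.265, 0.008]
force: [-0.6, 0.7, -1.1]
width: 0.54
gripper_force: 20.0
```

```bash
python3 - <<'E'
from h import *
todo(.6424,-.1238,.017,3)
p=vision.get_image("scene"); save(p,"s1.png",(90,290,120,360),3)
W=cloud(p);P=near(W,.64,-.155,.13,.085,.125);print(rect(P),len(P))
p=vision.get_image("wrist"); save(p,"w2.png",scale=1.25)
W=cloud(p,True); P=near(W,.64,-.155,.13,.075,.125);print(rect(P),len(P))
P=near(W,.60,-.164,.15,.008,.0165);P=P[P[:,0]>.5];print("tray",rect(P),len(P))
E
```

```text
now [ 0.6362 -0.123   0.0795] beta 2.5 t 7.5 w 0.54 tilt [-0.0076  0.0005]
turn deg -0.5 | before-turn xyz cm [-0.11  0.67  6.25] | after-turn xyz cm [-0.12  0.67  6.25]
(array([ 634.8, -111.9]), array([79.9, 74.8]), -55.4) 911
(array([ 637.1, -117.8]), array([80.1, 74.3]), -48.7) 13340
tray (array([ 601.3, -148.1]), array([172.1, 169. ]), -87.0) 3086
```

View pics/s1.png

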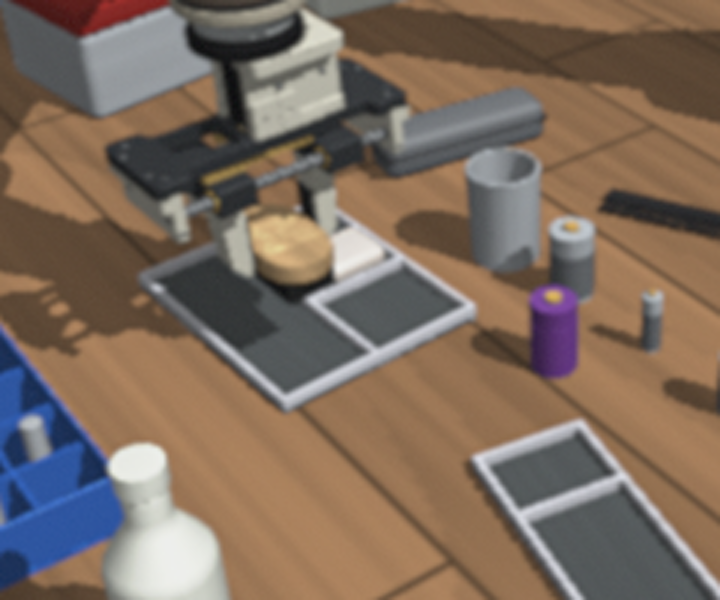

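>>> play_rows(increments="0 0 0 0 -0.3;0 0 1 0 -0.3;0 0 0 0 -0.3")

```text
clock: 7.85
position: [0.6394, -0.1216, 0.0738]
ee_rot: [2.167, 2.274, -0.0]
force: [-0.5, 0.0, -1.8]
width: 0.542
gripper_force: 20.0
```

```bash
python3 - <<'E'
from h import *
todo(.6424,-.1238,.017,3)
for n in("top","scene"):
    p=vision.get_image(n)
    W=cloud(p)
    for d in cut_out("brush",p)[:1]:
        P=W[d["mask"]];P=P[P[:,2]>.07];P=P[P[:,2]<.105];print(n,d["confidence"],rect(P),P.min(0).round(3),P.max(0).round(3))
E
```

```text
now [ 0.6394 -0.1216  0.0738] beta 2.7 t 7.85 w 0.542 tilt [ 0.0005 -0.0005]
turn deg -0.3 | before-turn xyz cm [-0.24  0.29  5.68] | after-turn xyz cm [-0.24  0.29  5.68]
top 0.74 (array([ 646.8, -159. ]), array([172.1,  47.5]), -82.6) [ 0.614 -0.246  0.07 ] [ 0.662 -0.074  0.099]
scene 0.94 (array([ 637.3, -114.1]), array([90.8, 51.9]), 83.7) [ 0.611 -0.159  0.07 ] [ 0.664 -0.069  0.098]
```

>>> play_rows(increments="-0.4 0.3 1.5 3 -0.3;0 0 2 0 -0.3;0 0 1.2 0 -0.3;0 0 0.4 0 -0.3;0 0 0.2 0 -0.3")

```text
clock: 8.47
position: [0.642, -0.1254, 0.0201]
ee_rot: [-2.225, -2.216, 0.001]
force: [-0.7, -0.1, 0.1]
width: 0.544
gripper_force: 20.0
```

>>> play_rows(increments="0 0 0.2 0 -0.3;0 0 0.2 0 -0.3;0 0 0 0 -0.3")

```text
clock: 8.72
position: [0.6432, -0.1255, 0.0176]
ee_rot: [2.226, 2.216, 0.001]
force: [-0.1, -0.1, -1.4]
width: 0.542
gripper_force: 20.0
```

```bash
python3 - <<'E'
from h import *
todo(.6424,-.1238,.017,0);print(arm.observe()["force"].round(1))
for n in("top",):
    p=vision.get_image(n)
    W=cloud(p)
    for d in cut_out("brush",p)[:1]:
        P=W[d["mask"]];P=P[P[:,2]>.026];P=P[P[:,2]<.045];print(n,d["confidence"],rect(P),P.min(0).round(3),P.max(0).round(3))
E
```

```text
now [ 0.6432 -0.1255  0.0176] beta -0.2 t 8.72 w 0.542 tilt [ 0.0013 -0.    ]
turn deg -0.2 | before-turn xyz cm [ 0.17 -0.08  0.06] | after-turn xyz cm [ 0.17 -0.08  0.06]
[-0.1 -0.1 -1.4]
top 0.63 (array([ 635. , -163.4]), array([169.7,  44.3]), 85.0) [ 0.619 -0.249  0.026] [ 0.663 -0.079  0.043]
```

>>> play_rows(increments="0 0 0.1 0 -0.3;0 0 0 0 0.2;0 0 0 0 0.4;0 0 0 0 0.4;0 0 -0.5 0 0.4")

```text
clock: 9.23
position: [0.6419, -0.1257, 0.0201]
ee_rot: [-2.226, -2.216, 0.002]
force: [-0.6, 0.1, -0.3]
width: 0.696
gripper_force: 0.0
```

>>> play_rows(increments="0 0 -2 0 0.4;0 0 -3.5 0 0.4;0 0 -4 0 0.4;0 0 -4 0 0.4;0 0 0 0 0.4")

```text
clock: 9.65
position: [0.6469, -0.1248, 0.1648]
ee_rot: [2.22, 2.21, 0.012]
force: [1.7, 0.2, 1.2]
width: 0.702
gripper_force: 0.0
```

```bash
python3 - <<'E'
from h import *
todo(.4425,-.1225,.16,-15)
p=vision.get_image("wrist"); save(p,"w3.png",scale=1.25)
W=cloud(p,True)
P=near(W,.64,-.16,.13,.028,.045);P=P[P[:,0]>.60];print("brush",rect(P),len(P))
P=near(W,.6015,-.164,.14,.008,.0165);P=P[P[:,0]>.5];print("tray",rect(P),len(P))
P=near(W,.4425,-.122,.045,.070,.09);print("tumbler",rect(P),len(P))
E
```

```text
now [ 0.6469 -0.1248  0.1648] beta -0.3 t 9.65 w 0.702 tilt [ 0.0119 -0.0007]
turn deg 14.7 | before-turn xyz cm [  0.14 -20.44   0.24] | after-turn xyz cm [ -5.07 -19.81   0.24]
brush (array([ 643.4, -163.5]), array([172.1,  50.6]), -89.3) 4977
tray (array([ 602.2, -165.6]), array([207.4, 169.4]), -86.8) 3186
tumbler (array([ 444.2, -124.2]), array([57.5, 57.4]), -46.1) 937
```

View pics/w3.png

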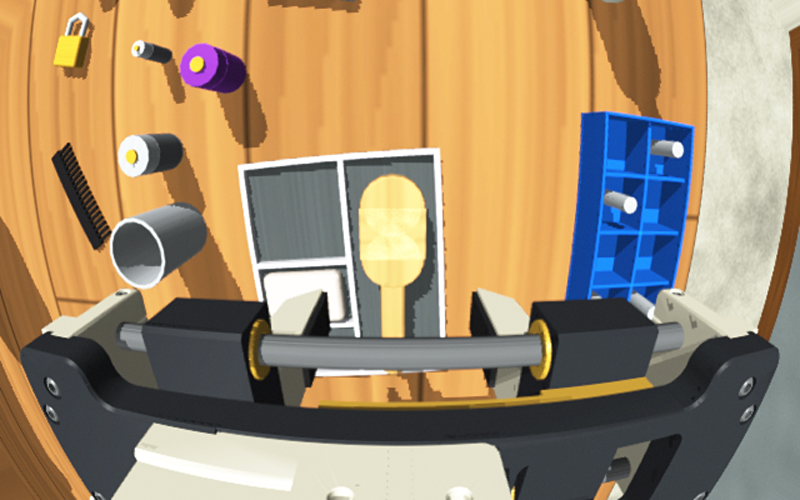

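The wrist view shows the brush wholly inside the long compartment at (392,260). The tumbler is next, at (150,240).

>>> play_rows(increments="0 0 0 7.1 1;0 0 0 7.1 1;-0.9 -3.3 0 0.5 1;-0.85 -3.3 0 0 1;-0.85 -3.3 0 0 1", grip_force=15)

```text
clock: 10.12
position: [0.5385, -0.1252, 0.1548]
ee_rot: [-2.491, -1.913, 0.001]
force: [0.3, -0.1, 0.0]
width: 0.985
gripper_force: 0.0
```

>>> play_rows(increments="-0.85 -3.3 0 0 1;-0.85 -3.3 0 0 1;-0.85 -3.3 0 0 1;0 0 1 0 1;0 0 0 0 1")

```text
clock: 10.53
position: [0.4353, -0.1251, 0.1447]
ee_rot: [-2.492, -1.911, 0.004]
force: [1.1, -0.1, 0.4]
width: 0.997
gripper_force: 0.0
```

```bash
python3 - <<'E'
from h import *
todo(.443,-.1235,.03,-15)
E
```

```text
now [ 0.4353 -0.1251  0.1447] beta -15.0 t 10.53 w 0.997 tilt [-0.0028 -0.0009]
turn deg -0.0 | before-turn xyz cm [ 0.38  0.73 11.47] | after-turn xyz cm [ 0.38  0.73 11.47]
```

>>> play_rows(increments="0.3 0.6 2.5 0 1;0 0 3 0 1;0 0 3 0 1;0 0 2 0 1;0 0 1 0 1")

```text
clock: 10.95
position: [0.4442, -0.1227, 0.0284]
ee_rot: [-2.489, -1.912, 0.002]
force: [0.4, -0.3, 0.3]
width: 0.997
gripper_force: 0.0
```

>>> play_rows(increments="0 0 0 0 0.4;0 0 0 0 0;0 0 0 0 0;0 0 0 0 0;0 0 0 0 0")

```text
clock: 11.37
position: [0.4454, -0.1235, 0.0319]
ee_rot: [2.491, 1.912, 0.002]
force: [-0.9, -0.7, -0.8]
width: 0.685
gripper_force: 0.0
```

>>> play_rows(increments="0 0 -0.5 0 0;0 0 -3 0 0;0 0 -4 0 0;0 0 -4 7.1 0;0 0 -2 7.1 0", grip_force=20)

```text
clock: 11.78
position: [0.446, -0.1227, 0.1705]
ee_rot: [2.711, 1.583, 0.006]
force: [1.4, -0.6, -0.3]
width: 0.621
gripper_force: 20.0
```

>>> play_rows(increments="0 0 0 7.1 0;0 0 0 7.1 0;0 0 0 7.1 0;0 0 0 7.1 0;0 0 0 7.1 0")

```text
clock: 12.2
position: [0.4443, -0.1232, 0.1666]
ee_rot: [3.067, 0.68, 0.001]
force: [-0.2, -0.6, -1.4]
width: 0.622
gripper_force: 20.0
```

>>> play_rows(increments="0 0 0 7.1 0;0 0 0 7.1 0;0 0 0 7.1 0;0 0 0 0 0")

```text
clock: 12.53
position: [0.4444, -0.123, 0.1665]
ee_rot: [3.14, 0.102, 0.001]
force: [-0.5, 0.3, -0.5]
width: 0.625
gripper_force: 20.0
```

```bash
python3 - <<'E'
from h import *
c=np.array([.602,-.165]); r=np.radians(3); D=np.array([[np.cos(r),-np.sin(r)],[np.sin(r),np.cos(r)]])
for q in((-39,57),(-39,-74)): print(q,(c+D@np.array(q)/1000).round(4))
t=c+D@np.array([-.039,.057])
todo(*t,.15,-87)
p=vision.get_image("top"); save(p,"t2.png",scale=1.25)
E
```

```text
(-39, 57) [ 0.5601 -0.1101]
(-39, -74) [ 0.5669 -0.2409]
now [ 0.4444 -0.123   0.1665] beta -86.3 t 12.53 w 0.625 tilt [ 0.0005 -0.0002]
turn deg 0.7 | before-turn xyz cm [11.62 -0.54  1.66] | after-turn xyz cm [11.61 -0.68  1.66]
```

View pics/t2.png

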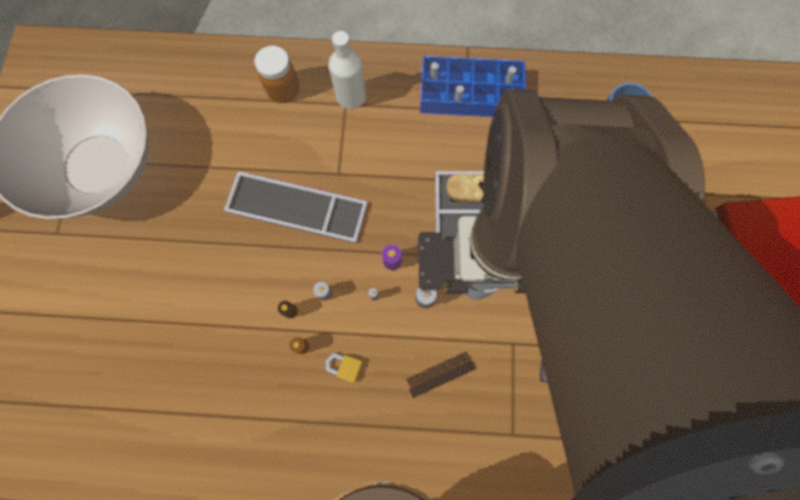

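Top view: the tumbler is held at (485,290), and the cells are undisturbed. The fingers finished closing during the lift, so I'll measure how low the tumbler hangs.

```bash
python3 - <<'E'
from h import *
p=vision.get_image("scene"); W=cloud(p)
for d in cut_out("tumbler",p)[:2]:
    P=W[d["mask"]]; P=P[~np.isnan(P[:,0])]; print(d["confidence"],len(P),np.round(np.percentile(P[:,2],[1,5,50,95,99]),3))
P=near(W,.4444,-.123,.04,.07,.30)
print(np.histogram(P[:,2],bins=np.arange(.07,.31,.01)))
E
```

```text
0.81 782 [0.132 0.137 0.175 0.21  0.212]
(array([  0,   0,   0,   0,   0,   0,  73,  96, 101,  86,  94,  98, 143,
       140,  88,  29,  28,  97,  48,  66,  93,  79,  88]), array([0.07, 0.08, 0.09, 0.1 , 0.11, 0.12, 0.13, 0.14, 0.15, 0.16, 0.17,
       0.18, 0.19, 0.2 , 0.21, 0.22, 0.23, 0.24, 0.25, 0.26, 0.27, 0.28,
       0.29, 0.3 ]))
```

>>> play_rows(increments="2.9 -0.17 0 0.7 0;2.9 -0.17 0 0 0;2.9 -0.17 0 0 0;2.9 -0.17 1 0 0;0 0 3 0 0")

```text
clock: 13.1
position: [0.5684, -0.1079, 0.1293]
ee_rot: [-3.14, -0.099, -0.019]
force: [2.5, 0.5, -1.3]
width: 0.623
gripper_force: 20.0
```

>>> play_rows(increments="0 0 3 0 0;0 0 2 0 0;0 0 1 0 0;0 0 0 0 0")

```text
clock: 13.43
position: [0.5583, -0.1093, 0.0637]
ee_rot: [-3.139, -0.095, 0.006]
force: [-1.0, -0.2, -0.3]
width: 0.626
gripper_force: 20.0
```

```bash
python3 - <<'E'
from h import *
todo(.5601,-.1101,.039,-87)
p=vision.get_image("scene"); W=cloud(p); save(p,"s3.png",(100,260,150,350),3.5)
for d in cut_out("tumbler",p)[:1]:
    P=W[d["mask"]]; P=P[~np.isnan(P[:,0])]; print(d["confidence"],len(P),np.round(np.percentile(P[:,2],[1,5,50,95,99]),3),np.round(np.percentile(P[:,:2],[2,98],axis=0),3))
E
```

```text
now [ 0.5583 -0.1093  0.0637] beta -86.5 t 13.43 w 0.626 tilt [-0.0041  0.0009]
turn deg 0.5 | before-turn xyz cm [0.18 0.1  2.47] | after-turn xyz cm [0.18 0.1  2.47]
0.7 616 [0.032 0.035 0.07  0.106 0.109] [[ 0.545 -0.132]
 [ 0.585 -0.078]]
```

View pics/s3.png

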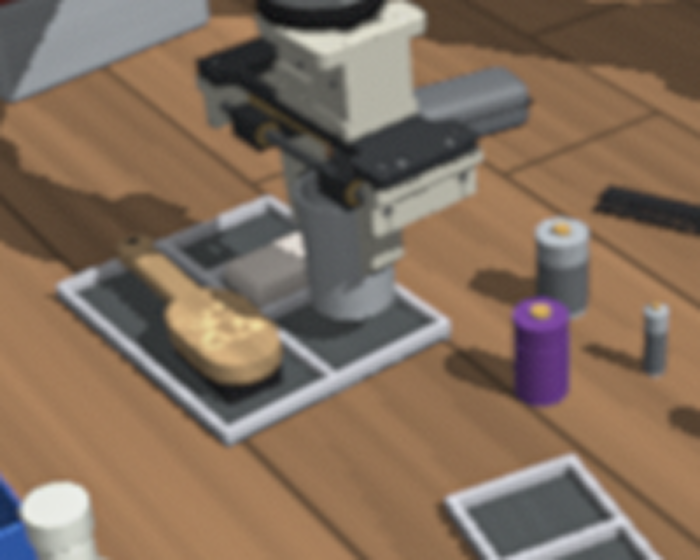

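The tumbler hangs over its pocket at (350,270), with its base about 25 mm above the floor. Lowering and releasing.

>>> play_rows(increments="0.1 0.1 1.2 0 0;0 0 0.7 0 0;0 0 0.3 0 0;0 0 0.1 0 0;0 0 0 0 0")

```text
clock: 13.95
position: [0.5609, -0.1102, 0.0427]
ee_rot: [-3.14, -0.092, 0.001]
force: [0.5, 0.7, -1.8]
width: 0.621
gripper_force: 20.0
```

>>> play_rows(increments="0 0 0.1 0 0;0 0 0.1 0 0;0 0 0 0 0")

```text
clock: 14.2
position: [0.5611, -0.1102, 0.0409]
ee_rot: [3.14, 0.092, 0.0]
force: [-0.2, 0.5, -1.4]
width: 0.624
gripper_force: 20.0
```

>>> play_rows(increments="0 0 0.15 0 0;0 0 0.1 0 0;0 0 0 0 0.6;0 0 0 0 0.6;0 0 0 0 0.6")

```text
clock: 14.62
position: [0.561, -0.1103, 0.0384]
ee_rot: [3.14, 0.091, 0.0]
force: [0.2, 0.3, 0.9]
width: 0.78
gripper_force: 0.0
```

>>> play_rows(increments="0 0 -1 0 0.7;0 0 -3 0 0.7;0 0 -4 0 0.7;0 0 -4 0 0.7;0 0 -1.5 0 0.7")

```text
clock: 15.03
position: [0.5633, -0.11, 0.1796]
ee_rot: [3.139, 0.092, 0.011]
force: [0.5, 0.5, 0.9]
width: 0.848
gripper_force: 0.0
```

>>> play_rows(increments="0 0 0 0 0.7;0 0 0 0 0.7")

```text
clock: 15.2
position: [0.5615, -0.1104, 0.1748]
ee_rot: [3.14, 0.091, 0.004]
force: [0.5, -0.5, -0.2]
width: 0.851
gripper_force: 0.0
```

```bash
python3 - <<'E'
from h import *
todo(.4345,.1335,.16,-150)
p=vision.get_image("wrist"); 
W=cloud(p,True)
for q,x,y,r,z in(("tumbler",.561,-.11,.045,.070),("mid",.434,.133,.02,.043)):
  P=near(W,x,y,r,z,.095);print(q,rect(P) if len(P) else 0,len(P),np.median(P[:,2]))
E
```

```text
now [ 0.5615 -0.1104  0.1748] beta -86.7 t 15.2 w 0.851 tilt [ 0.0025 -0.0007]
turn deg 63.3 | before-turn xyz cm [-11.27 -25.09   1.43] | after-turn xyz cm [-27.48  -1.19   1.43]
tumbler (array([ 560.9, -109.7]), array([57.5, 57.2]), 46.7) 1175 0.08220980614053902
mid 0 0 nan
  return _methods._mean(a, axis=axis, dtype=dtype,
  ret = ret.dtype.type(ret / rcount)
```

The tumbler stands in its pocket at (561,-110) mm. The mid cell is next.

>>> play_rows(increments="0 0 0 -7.1 0.4;0 0 0 -7.1 0.4;0 0 0 -7.1 0.4;0 0 0 -7.1 0.4;0 0 0 -7.1 0.4", grip_force=15)

```text
clock: 15.67
position: [0.5598, -0.1101, 0.1715]
ee_rot: [-2.958, -1.053, 0.005]
force: [0.1, 0.4, -0.5]
width: 0.704
gripper_force: 0.0
```

>>> play_rows(increments="0 0 0 -7.1 0.4;0 0 0 -7.1 0.4;0 0 0 -7.1 0.4;0 0 0 -7.1 0.4;0 0 0 -7.1 0.4")

```text
clock: 16.08
position: [0.5598, -0.1102, 0.1716]
ee_rot: [-2.495, -1.905, 0.003]
force: [-0.2, 0.0, 0.5]
width: 0.698
gripper_force: 0.0
```

>>> play_rows(increments="0 0 0 -7.1 0.4;0 0 0 -7.1 0.4;0 0 0 -1.5 0.4;3.5 -1.8 0 0 0.4;3.5 -1.8 0 0 0.4")

```text
clock: 16.5
position: [0.5243, -0.0414, 0.1717]
ee_rot: [-2.228, -2.212, 0.001]
force: [0.3, 2.1, 0.5]
width: 0.7
gripper_force: 0.0
```

>>> play_rows(increments="3.5 -1.8 0 0 0.4;3.5 -1.8 0 0 0.4;3.5 -1.8 0 0 0.4;3.5 -1.8 0 0 0.4;3.4 -1.8 0 0 0.4")

```text
clock: 16.92
position: [0.433, 0.1348, 0.1726]
ee_rot: [-2.224, -2.218, 0.002]
force: [0.1, 0.3, -1.1]
width: 0.699
gripper_force: 0.0
```

>>> play_rows(increments="0 0 1.5 0 0.4;0 0 2 0 0.4;0 0 0 0 0.4")

```text
clock: 17.17
position: [0.4323, 0.133, 0.1353]
ee_rot: [-2.22, -2.219, 0.008]
force: [-1.2, -1.6, 0.5]
width: 0.702
gripper_force: 0.0
```

```bash
python3 - <<'E'
from h import *
todo(.4345,.1335,.018,0)
p=vision.get_image("wrist"); save(p,"w4.png",scale=1.25)
W=cloud(p,True)
for q,x,y,r,z in(("mid",.434,.133,.025,.043),("slim",.434,.044,.02,.043)):
  P=near(W,x,y,r,z,.06);print(q,rect(P) if len(P) else 0,len(P))
E
```

```text
now [0.4323 0.133  0.1353] beta -0.0 t 17.17 w 0.702 tilt [-0.0052 -0.0017]
turn deg -0.0 | before-turn xyz cm [ 0.07  0.28 11.73] | after-turn xyz cm [ 0.07  0.28 11.73]
mid (array([434.5, 132.2]), array([25.9, 24.4]), -88.9) 718
slim (array([433.9,  38.1]), array([10. ,  4.2]), 15.9) 19
```

View pics/w4.png

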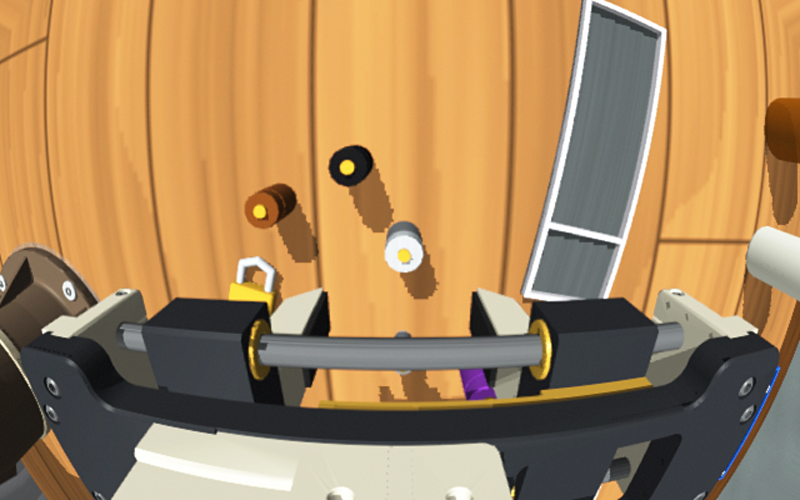

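The wrist view shows the grey mid cell at (404,250) centred between the fingers, with the black cell (350,165) and brown cell (265,207) clear. Gripping.

>>> play_rows(increments="0 0.1 3.5 0 0.3;0 0 3.5 0 0.1;0 0 2.5 0 0.1;0 0 1.5 0 0.1;0 0 0.5 0 0.1")

```text
clock: 17.63
position: [0.4349, 0.1326, 0.0216]
ee_rot: [-2.222, -2.218, 0.005]
force: [-0.3, -0.0, -0.7]
width: 0.551
gripper_force: 0.0
```

>>> play_rows(increments="0 0 0 0 -0.7;0 0 0 0 -0.7;0 0 0 0 -0.7;0 0 0 0 -0.7;0 0 0 0 -0.7")

```text
clock: 18.05
position: [0.4366, 0.1338, 0.0243]
ee_rot: [2.221, 2.221, 0.002]
force: [-2.3, -0.9, 5.4]
width: 0.279
gripper_force: 15.0
```

>>> play_rows(increments="0 0 0 0 -0.7;0 0 0 0 -0.7;0 0 0 0 -0.7")

```text
clock: 18.3
position: [0.4366, 0.1338, 0.0243]
ee_rot: [2.22, 2.221, 0.002]
force: [-0.8, -1.2, 7.9]
width: 0.281
gripper_force: 15.0
```

>>> play_rows(increments="0 0 -0.5 0 -0.7;0 0 -3 0 -0.7;0 0 -4 0 -0.7;0 0 -4 0 -0.7;0 0 -1.5 0 -0.7", grip_force=20)

```text
clock: 18.72
position: [0.4371, 0.1352, 0.1581]
ee_rot: [2.218, 2.222, 0.007]
force: [1.3, 1.3, -1.3]
width: 0.279
gripper_force: 20.0
```

>>> play_rows(increments="-3.4 1.2 0 0 -0.7;-3.4 1.2 0 0 -0.7;-3.4 1.2 0 0 -0.7;-3.4 1.2 0 0 -0.7;-3.4 1.2 0 0 -0.7")

```text
clock: 19.13
position: [0.496, -0.0381, 0.154]
ee_rot: [2.22, 2.222, 0.0]
force: [0.5, 0.5, -1.2]
width: 0.279
gripper_force: 20.0
```

>>> play_rows(increments="-3.4 1.2 0 0 -0.7;-3.4 1.2 0 0 -0.7;-3.4 1.2 0 0 -0.7;-3.4 1.2 0 0 -0.7;-3.4 1.2 0 0 -0.7")

```text
clock: 19.55
position: [0.556, -0.2082, 0.1538]
ee_rot: [-2.221, -2.222, 0.0]
force: [0.8, 0.6, -0.1]
width: 0.275
gripper_force: 20.0
```

>>> play_rows(increments="-3.5 1 0 -3 -0.7;0 0 3 0 -0.7;0 0 3 0 -0.7;0 0 1.5 0 -0.7;0 0 0 0 -0.7")

```text
clock: 19.97
position: [0.5633, -0.2411, 0.075]
ee_rot: [-2.158, -2.275, 0.004]
force: [-0.1, 0.5, -1.1]
width: 0.277
gripper_force: 20.0
```

```bash
python3 - <<'E'
from h import *
todo(.5669,-.2409,.0285,3)
p=vision.get_image("scene"); W=cloud(p); save(p,"s4.png",(80,240,150,350),3.5)
for d in cut_out("cell_mid",p)[:4]:
    P=W[d["mask"]]; P=P[~np.isnan(P[:,0])]; print(d["confidence"],len(P),np.median(P,0).round(3),np.round(np.percentile(P[:,2],[1,5,95,99]),3))
p=vision.get_image("wrist"); P=near(cloud(p,True),.602,-.165,.14,.008,.0165);P=P[P[:,0]>.5];print("tray",rect(P))
E
```

```text
now [ 0.5633 -0.2411  0.075 ] beta 3.0 t 19.97 w 0.277 tilt [-0.0058  0.0022]
turn deg 0.0 | before-turn xyz cm [-0.01  0.39  4.64] | after-turn xyz cm [-0.01  0.39  4.64]
0.76 181 [ 0.564 -0.229  0.079] [0.054 0.056 0.099 0.101]
0.7 325 [0.406 0.199 0.032] [-0.001  0.003  0.049  0.051]
0.59 269 [0.345 0.173 0.033] [0.    0.006 0.048 0.05 ]
tray (array([ 602.6, -166.9]), array([202.6, 169.3]), -86.9)
```

View pics/s4.png

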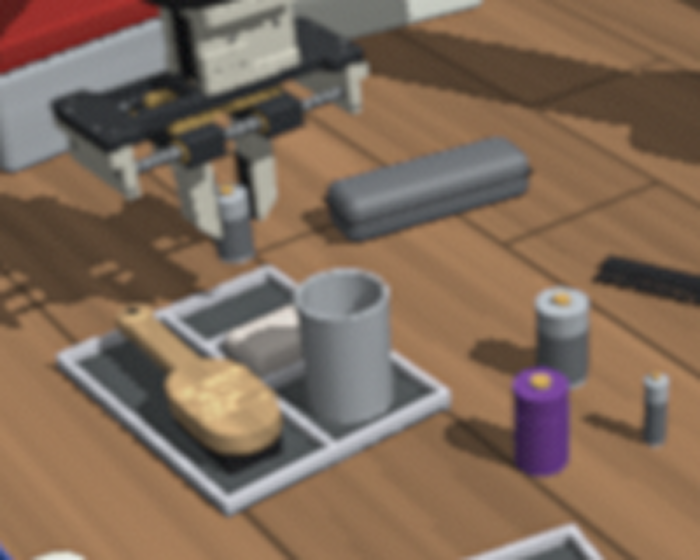

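The mid cell hangs upright at (236,225) over the narrow pocket. The brush and tumbler are seated.

>>> play_rows(increments="0 0.15 2 0 -0.7;0 0 1.3 0 -0.7;0 0 0.6 0 -0.7;0 0 0.3 0 -0.7;0 0 0 0 -0.7")

```text
clock: 20.53
position: [0.5674, -0.2411, 0.0362]
ee_rot: [-2.161, -2.279, 0.001]
force: [-0.0, 0.2, -0.3]
width: 0.276
gripper_force: 20.0
```

>>> play_rows(increments="0 0 0.15 0 -0.7;0 0 0 0 -0.7")

```text
clock: 20.7
position: [0.568, -0.2412, 0.0354]
ee_rot: [2.161, 2.279, 0.001]
force: [0.1, -0.4, -0.6]
width: 0.275
gripper_force: 20.0
```

>>> play_rows(increments="0 0 0.4 0 -0.7;0 0 0.2 0 -0.7;0 0 0 0 -0.7;0 0 0 0 -0.7")

```text
clock: 21.03
position: [0.5675, -0.2411, 0.0288]
ee_rot: [-2.162, -2.28, 0.0]
force: [-0.6, -0.7, -0.5]
width: 0.278
gripper_force: 20.0
```

>>> play_rows(increments="0 0 0.1 0 -0.7;0 0 0 0 -0.7")

```text
clock: 21.2
position: [0.5677, -0.2412, 0.0285]
ee_rot: [2.161, 2.279, -0.0]
force: [-1.6, 0.9, 3.8]
width: 0.283
gripper_force: 20.0
```

>>> play_rows(increments="0 0 0 0 0;0 0 0 0 0;0 0 0 0 0;0 0 -1 0 0;0 0 -3 0 0")

```text
clock: 21.62
position: [0.5649, -0.2408, 0.065]
ee_rot: [-2.157, -2.275, 0.004]
force: [0.2, -0.2, -0.0]
width: 0.495
gripper_force: 0.0
```

>>> play_rows(increments="0 0 -4 0 0;0 0 -4 0 0.5;0 0 -1 7.1 1;0 0 0 7.1 1;0 0 0 7.1 1")

```text
clock: 22.03
position: [0.5684, -0.2412, 0.1602]
ee_rot: [2.549, 1.832, 0.003]
force: [0.3, 0.6, -0.6]
width: 0.742
gripper_force: 0.0
```

>>> play_rows(increments="0 0 0 7.1 1;0 0 0 7.1 1;0 0 0 7.1 1;0 0 0 7.1 1;0 0 0 7.1 1")

```text
clock: 22.45
position: [0.5677, -0.2409, 0.1587]
ee_rot: [2.988, 0.969, 0.001]
force: [0.5, -0.2, -0.6]
width: 0.997
gripper_force: 0.0
```

>>> play_rows(increments="0 0 0 7.1 1;0 0 0 7.1 1;0 0 0 7.1 1;0 0 0 7.1 1;0 0 0 7.1 1")

```text
clock: 22.87
position: [0.5677, -0.2408, 0.1586]
ee_rot: [-3.141, -0.011, -0.001]
force: [0.3, -0.2, -0.8]
width: 1.0
gripper_force: 0.0
```

```bash
python3 - <<'E'
from h import *
todo(.3783,-.280,.12,-97)
p=vision.get_image("wrist"); save(p,"w5.png",scale=1.25); W=cloud(p,True)
P=near(W,.3783,-.28,.1,.025,.05); print("case",rect(P),len(P))
P=near(W,.567,-.241,.03,.045,.07); print("mid",rect(P) if len(P) else 0,len(P))
E
```

```text
now [ 0.5677 -0.2408  0.1586] beta -89.6 t 22.87 w 1.0 tilt [0.0007 0.0003]
turn deg 7.4 | before-turn xyz cm [-18.97   3.78   3.85] | after-turn xyz cm [-18.33   6.2    3.85]
case (array([ 431.8, -288.5]), array([54.6, 37.8]), -85.2) 1011
mid (array([ 568.1, -243.1]), array([25.5, 25.1]), 53.9) 633
```

The mid cell stands in its pocket at (568,-243) mm. On to the case.

>>> play_rows(increments="0 0 0 7.1 1;-3.05 1.03 0 0.3 1;-3.05 1.03 0 0 1;-3.05 1.03 0 0 1;-3.05 1.03 0 0 1", grip_force=15)

```text
clock: 23.33
position: [0.4405, -0.2678, 0.1582]
ee_rot: [3.137, -0.176, 0.0]
force: [0.0, -0.5, -0.2]
width: 0.998
gripper_force: 0.0
```

>>> play_rows(increments="-3.05 1.03 1 0 1;-3.05 1.03 1 0 1;0 0 1 0 1;0 0 0 0 1;0 0 0 0 1")

```text
clock: 23.75
position: [0.3793, -0.2813, 0.1283]
ee_rot: [-3.136, 0.179, -0.001]
force: [1.3, -0.4, 0.1]
width: 1.001
gripper_force: 0.0
```

```bash
python3 - <<'E'
from h import *
p=vision.get_image("wrist"); W=cloud(p,True)
P=near(W,.3783,-.28,.1,.025,.05); print("case",rect(P),len(P))
todo(.3783,-.280,.012,-97)
E
```

```text
case (array([ 382.5, -284.1]), array([145.2,  48.5]), -7.3) 8653
now [ 0.3802 -0.2813  0.1286] beta -96.5 t 23.8 w 1.0 tilt [ 0.0015 -0.0002]
turn deg 0.5 | before-turn xyz cm [-0.22 -0.1  11.66] | after-turn xyz cm [-0.22 -0.1  11.66]
```

>>> play_rows(increments="-0.1 0.1 3 0.5 1;0 0 3.5 0 1;0 0 2.5 0 1;0 0 1.5 0 1;0 0 0.7 0 1")

```text
clock: 24.22
position: [0.3785, -0.2814, 0.0143]
ee_rot: [-3.134, 0.192, 0.002]
force: [0.3, -0.2, 0.2]
width: 0.996
gripper_force: 0.0
```

>>> play_rows(increments="0 0 0.2 0 0;0 0 0 0 -0.3;0 0 0 0 -0.3;0 0 0 0 -0.3;0 0 0 0 -0.3")

```text
clock: 24.63
position: [0.3783, -0.2828, 0.0148]
ee_rot: [3.134, -0.196, 0.003]
force: [-0.9, 0.2, -0.0]
width: 0.691
gripper_force: 0.0
```

>>> play_rows(increments="0 0 0 0 -0.3;0 0 0 0 -0.3;0 0 0 0 -0.3")

```text
clock: 24.88
position: [0.3777, -0.2826, 0.0143]
ee_rot: [3.135, -0.197, 0.001]
force: [-1.5, 0.5, 4.6]
width: 0.52
gripper_force: 15.0
```

>>> play_rows(increments="0 0 -0.5 0 -0.3;0 0 -3 0 -0.3;0 0 -4 0 -0.3;0 0 -4 -7.1 -0.3;0 0 -3 -7.1 -0.3", grip_force=25)

```text
clock: 25.3
position: [0.3779, -0.2822, 0.162]
ee_rot: [3.134, 0.202, 0.002]
force: [0.1, -1.0, -1.5]
width: 0.523
gripper_force: 25.0
```

>>> play_rows(increments="0 0 0 -7.1 -0.3;0 0 0 -7.1 -0.3;0 0 0 -7.1 -0.3;0 0 0 -7.1 -0.3;0 0 0 -7.1 -0.3")

```text
clock: 25.72
position: [0.3773, -0.2823, 0.1592]
ee_rot: [2.924, 1.149, -0.0]
force: [0.0, -0.0, -0.9]
width: 0.52
gripper_force: 25.0
```

>>> play_rows(increments="0 0 0 -7.1 -0.3;0 0 0 -7.1 -0.3;0 0 0 -7.1 -0.3;0 0 0 -7.1 -0.3;0 0 0 -7.1 -0.3")

```text
clock: 26.13
position: [0.3772, -0.2822, 0.159]
ee_rot: [-2.434, -1.985, 0.001]
force: [-0.2, -0.6, -0.4]
width: 0.521
gripper_force: 25.0
```

```bash
python3 - <<'E'
from h import *
todo(.6006,.2330,.15,-10.5)
E
```

```text
now [ 0.3772 -0.2822  0.159 ] beta -11.6 t 26.13 w 0.521 tilt [-0.0005 -0.    ]
turn deg -1.1 | before-turn xyz cm [54.97 11.52  0.89] | after-turn xyz cm [54.73 12.57  0.89]
```

>>> play_rows(increments="3.65 0.83 0 -1 -0.3;3.65 0.83 0 0 -0.3;3.65 0.83 0 0 -0.3;3.65 0.83 0 0 -0.3;3.65 0.83 0 0 -0.3")

```text
clock: 26.55
position: [0.4537, -0.1099, 0.1591]
ee_rot: [2.424, 1.998, -0.001]
force: [0.4, -1.9, -1.1]
width: 0.518
gripper_force: 25.0
```

>>> play_rows(increments="3.65 0.83 0 0 -0.3;3.65 0.83 0 0 -0.3;3.65 0.83 0 0 -0.3;3.65 0.83 0 0 -0.3;3.65 0.83 0 0 -0.3")

```text
clock: 26.97
position: [0.5292, 0.0614, 0.159]
ee_rot: [2.423, 1.999, -0.001]
force: [1.2, -0.8, -0.8]
width: 0.52
gripper_force: 25.0
```

>>> play_rows(increments="3.65 0.83 0 0 -0.3;3.65 0.83 0 0 -0.3;3.65 0.83 0 0 -0.3;3.65 0.83 0 0 -0.3;3.65 0.83 0 0 -0.3")

```text
clock: 27.38
position: [0.6047, 0.2326, 0.1588]
ee_rot: [2.423, 1.999, -0.001]
force: [0.4, -1.1, -1.2]
width: 0.519
gripper_force: 25.0
```

>>> play_rows(increments="0 0 2 0 -0.3;0 0 3 0 -0.3;0 0 2 0 -0.3;0 0 0 0 -0.3;0 0 0 0 -0.3")

```text
clock: 27.8
position: [0.6037, 0.2307, 0.0883]
ee_rot: [-2.423, -1.999, 0.004]
force: [-0.5, -0.2, -0.1]
width: 0.523
gripper_force: 25.0
```

```bash
python3 - <<'E'
from h import *
todo(.6006,.2330,.018,-10.5)
p=vision.get_image("scene"); W=cloud(p); save(p,"s5.png",(140,390,180,500),2.3)
for d in cut_out("case",p)[:1]:
    P=W[d["mask"]]; P=P[~np.isnan(P[:,0])]; print(d["confidence"],len(P),rect(P),np.round(np.percentile(P[:,2],[1,5,95,99]),3))
p=vision.get_image("top"); W=cloud(p)
for d in cut_out("case",p)[:1]:
    P=W[d["mask"]]; P=P[~np.isnan(P[:,0])]; print(d["confidence"],len(P),rect(P))
p=vision.get_image("wrist"); W=cloud(p,True)
P=near(W,.595,.203,.15,.008,.0165);P=P[P[:,0]>.51];print("tray",rect(P))
P=near(W,.6006,.233,.1,.075,.12);print("case w",rect(P))
E
```

```text
now [0.6037 0.2307 0.0883] beta -11.0 t 27.8 w 0.523 tilt [-0.0024 -0.0011]
turn deg -0.5 | before-turn xyz cm [ 0.18 -0.34  7.03] | after-turn xyz cm [ 0.18 -0.33  7.03]
0.96 1742 (array([573.9, 240.9]), array([186.8,  83.3]), 46.2) [0.    0.084 0.113 0.114]
tray (array([598.6, 222.7]), array([212.5,  80.1]), 79.0)
case w (array([609.3, 250.3]), array([118.1,  80.6]), 79.3)
```

View pics/s5.png

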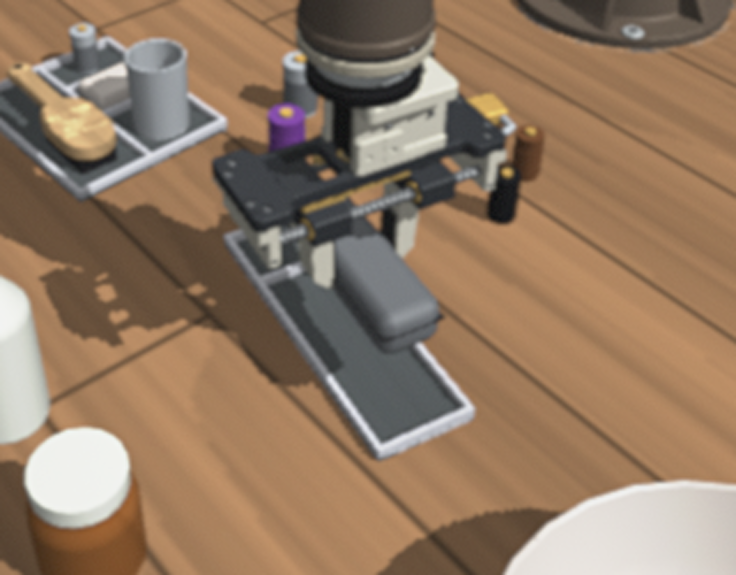

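The case hangs level over the long compartment. Lowering.

>>> play_rows(increments="0.2 -0.3 2.5 0 -0.3;0 0 2 0 -0.3;0 0 1 0 -0.3;0 0 0.5 0 -0.3;0 0 0 0 -0.3")

```text
clock: 28.47
position: [0.6018, 0.2335, 0.0284]
ee_rot: [-2.423, -1.999, 0.001]
force: [0.2, 0.5, -1.2]
width: 0.522
gripper_force: 25.0
```

>>> play_rows(increments="0 0 0.2 0 -0.3;0 0 0 0 -0.3;0 0 0 0 -0.3")

```text
clock: 28.72
position: [0.6025, 0.234, 0.0278]
ee_rot: [2.423, 1.999, 0.002]
force: [-0.0, 0.1, -0.6]
width: 0.519
gripper_force: 25.0
```

>>> play_rows(increments="0 -0.2 0.5 0 -0.3;0 0 0.3 0 -0.3;0 0 0 0 -0.3;0 0 0 0 -0.3")

```text
clock: 29.05
position: [0.5998, 0.2341, 0.0187]
ee_rot: [-2.423, -1.999, 0.001]
force: [0.2, -0.6, -0.8]
width: 0.518
gripper_force: 25.0
```

>>> play_rows(increments="0 0 0.1 0 -0.3;0 0 0 0 -0.3")

```text
clock: 29.22
position: [0.5999, 0.2341, 0.0184]
ee_rot: [2.423, 1.999, -0.0]
force: [-1.1, -2.3, 4.7]
width: 0.524
gripper_force: 25.0
```

>>> play_rows(increments="0 0 0 0 0.4;0 0 0 0 0.4;0 0 0 0 0.4;0 0 -1 0 0.4;0 0 -3 0 0.4")

```text
clock: 29.63
position: [0.5976, 0.2324, 0.0548]
ee_rot: [-2.422, -1.998, 0.011]
force: [0.3, 0.4, -0.1]
width: 0.698
gripper_force: 0.0
```

>>> play_rows(increments="0 0 -4 0 0.4;0 0 -4 0 0.4;0 0 -2 0 0.4;-3.4 -1.2 0 0 0.4;-3.4 -1.2 0 0 0.4", grip_force=20)

```text
clock: 30.05
position: [0.5641, 0.1741, 0.1604]
ee_rot: [2.42, 2.002, 0.008]
force: [-0.0, -1.4, -0.2]
width: 0.696
gripper_force: 0.0
```

>>> play_rows(increments="-3.4 -1.2 0 0 0.4;-3.4 -1.2 0 0 0.4;-3.4 -1.2 0 0 0.4;-3.4 -1.2 0 0 0.4;-3.4 -1.2 0 0 0.4")

```text
clock: 30.47
position: [0.4712, 0.0152, 0.1585]
ee_rot: [2.423, 1.999, 0.0]
force: [0.9, -0.3, 0.4]
width: 0.699
gripper_force: 0.0
```

>>> play_rows(increments="-3.4 -1.2 0 0 0.4;-3.5 -1.2 0 0 0.4;0 0 2 0 0.4;0 0 1 0 0.4;0 0 0 0 0.4")

```text
clock: 30.88
position: [0.4346, -0.0468, 0.1269]
ee_rot: [-2.423, -1.997, 0.002]
force: [-0.5, 0.3, -1.1]
width: 0.701
gripper_force: 0.0
```

```bash
python3 - <<'E'
from h import *
todo(.4355,-.0475,.028,-11)
p=vision.get_image("wrist"); W=cloud(p,True); save(p,"w6.png",scale=1.25)
P=near(W,.4355,-.0475,.03,.054,.07);print("big",rect(P) if len(P) else 0,len(P))
p=vision.get_image("top"); W=cloud(p)
P=near(W,.6006,.233,.1,.025,.055);print("case top",rect(P),len(P),np.percentile(P[:,2],[5,50,95]).round(3))
E
```

```text
now [ 0.4346 -0.0468  0.1269] beta -11.0 t 30.88 w 0.701 tilt [-0.0019  0.0003]
turn deg 0.0 | before-turn xyz cm [-0.05  0.12  9.89] | after-turn xyz cm [-0.05  0.12  9.89]
big (array([435.6, -48.7]), array([33.4, 33.3]), -86.8) 1398
case top (array([600.5, 234.4]), array([156.9,  50.6]), 78.7) 1395 [0.03  0.042 0.045]
```

View pics/w6.png

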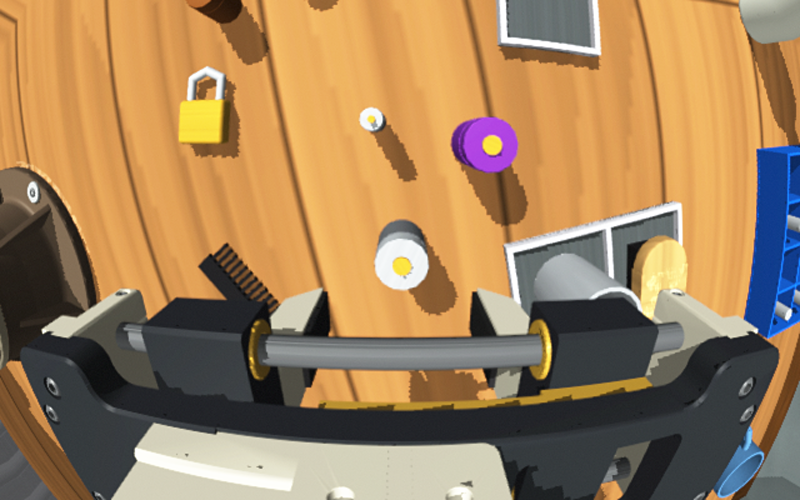

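The case lies in its compartment at (600,234) mm. The grey big cell at (402,262) is centred between the fingers, and the purple one (485,145) and the slim cell (371,119) are clear. Gripping.

>>> play_rows(increments="-0.1 0 3.5 0 0.4;0 0 3.5 0 0.4;0 0 2 0 0.4;0 0 0.9 0 0.4;0 0 0 0 0")

```text
clock: 31.4
position: [0.4353, -0.0462, 0.028]
ee_rot: [-2.419, -2.001, 0.002]
force: [0.5, -0.2, 0.4]
width: 0.666
gripper_force: 0.0
```

>>> play_rows(increments="0 0 0 0 -0.6;0 0 0 0 -0.6;0 0 0 0 -0.6;0 0 0 0 -0.6;0 0 0 0 -0.6")

```text
clock: 31.82
position: [0.4362, -0.0479, 0.0298]
ee_rot: [2.423, 1.998, 0.002]
force: [-1.8, 0.4, 7.7]
width: 0.367
gripper_force: 20.0
```

>>> play_rows(increments="0 0 0 0 -0.6;0 0 0 0 -0.6")

```text
clock: 31.98
position: [0.4361, -0.0479, 0.0298]
ee_rot: [2.423, 1.998, 0.002]
force: [-0.9, 0.6, 8.6]
width: 0.366
gripper_force: 20.0
```

```bash
python3 - <<'E'
from h import *
c=np.array([.595,.2035]); r=np.radians(-10.7); D=np.array([[np.cos(r),-np.sin(r)],[np.sin(r),np.cos(r)]])
t=c+D@np.array([0,-.095]); print(t); todo(*t,.16,-10.7)
E
```

```text
[0.57736167 0.11015178]
now [ 0.4361 -0.0479  0.0298] beta -11.0 t 31.98 w 0.366 tilt [ 0.0018 -0.0005]
turn deg -0.3 | before-turn xyz cm [ 18.2   10.88 -13.  ] | after-turn xyz cm [ 18.15  10.97 -13.  ]
```

>>> play_rows(increments="0 0 -0.5 0 -0.6;0 0 -3 0 -0.6;0 0 -4 0 -0.6;0 0 -4 0 -0.6;0 0 -1.5 0 -0.6", grip_force=30)

```text
clock: 32.4
position: [0.437, -0.047, 0.1635]
ee_rot: [2.42, 1.998, 0.006]
force: [0.1, 0.3, -1.5]
width: 0.364
gripper_force: 30.0
```

>>> play_rows(increments="3.03 1.82 0 0 -0.6;3.03 1.82 0 0 -0.6;3.03 1.82 0 0 -0.6;3.03 1.82 0 0 -0.6;3.03 1.82 0 0 -0.6")

```text
clock: 32.82
position: [0.5542, 0.0846, 0.1592]
ee_rot: [2.424, 1.998, -0.001]
force: [0.8, -0.9, -0.7]
width: 0.366
gripper_force: 30.0
```

>>> play_rows(increments="3.03 1.82 0 0 -0.6;0 0 2 0 -0.6;0 0 3 0 -0.6;0 0 2.5 0 -0.6;0 0 0 0 -0.6")

```text
clock: 33.23
position: [0.574, 0.1085, 0.0795]
ee_rot: [-2.421, -1.997, 0.011]
force: [-1.9, 0.1, -0.9]
width: 0.366
gripper_force: 30.0
```

>>> play_rows(increments="0 0 0 0 -0.6;0 0 0 0 -0.6")

```text
clock: 33.4
position: [0.5777, 0.1103, 0.0854]
ee_rot: [2.423, 1.999, 0.002]
force: [-0.8, -0.2, -1.6]
width: 0.364
gripper_force: 30.0
```

```bash
python3 - <<'E'
from h import *
todo(.5773,.1101,.034,-10.7)
p=vision.get_image("scene"); W=cloud(p)
for d in cut_out("cell_big",p)[:2]:
    P=W[d["mask"]]; P=P[~np.isnan(P[:,0])]; print(d["confidence"],len(P),np.median(P,0).round(3),np.round(np.percentile(P[:,2],[1,5,95,99]),3))
E
```

```text
now [0.5777 0.1103 0.0854] beta -11.0 t 33.4 w 0.364 tilt [0.0012 0.0006]
turn deg -0.3 | before-turn xyz cm [-0.03 -0.04  5.14] | after-turn xyz cm [-0.03 -0.04  5.14]
0.66 570 [0.582 0.123 0.092] [0.    0.057 0.115 0.118]
0.51 83 [0.507 0.031 0.058] [-0.001  0.046  0.165  0.169]
```

>>> play_rows(increments="0 0 2.5 0 -0.6;0 0 1.5 0 -0.6;0 0 0.6 0 -0.6;0 0 0 0 -0.6;0 0 0 0 -0.6")

```text
clock: 33.92
position: [0.5777, 0.1102, 0.0389]
ee_rot: [2.423, 1.999, 0.002]
force: [0.3, 1.0, -1.6]
width: 0.361
gripper_force: 30.0
```

>>> play_rows(increments="0 0 0.3 0 -0.6;0 0 0 0 -0.6;0 0 0 0 -0.6")

```text
clock: 34.17
position: [0.5775, 0.1101, 0.0355]
ee_rot: [2.423, 1.999, 0.001]
force: [-0.1, -0.3, -1.3]
width: 0.365
gripper_force: 30.0
```

>>> play_rows(increments="0 0 0.15 0 -0.6;0 0 0.05 0 -0.6;0 0 0 0 -0.6")

```text
clock: 34.42
position: [0.5776, 0.1102, 0.0339]
ee_rot: [2.423, 1.999, 0.001]
force: [-2.1, -1.4, 8.3]
width: 0.365
gripper_force: 30.0
```

>>> play_rows(increments="0 0 0 0 0;0 0 0 0 0;0 0 0 0 0;0 0 0 0 0;0 0 -1 0 0")

```text
clock: 34.83
position: [0.576, 0.1095, 0.0415]
ee_rot: [-2.422, -1.999, 0.004]
force: [0.8, -0.8, -0.2]
width: 0.498
gripper_force: 0.0
```

>>> play_rows(increments="0 0 -3 0 0;0 0 -4 0 0;0 0 -4 0 0;0 0 -3 0 0;-3 -3 0 0 0")

```text
clock: 35.25
position: [0.5506, 0.093, 0.1911]
ee_rot: [2.418, 2.0, 0.027]
force: [1.0, 0.5, 0.8]
width: 0.499
gripper_force: 0.0
```

>>> play_rows(increments="-3 -2.5 0 0 0;-3 -2.5 0 0 0;-3 -2.5 0 0 0;-3 -2.5 0 0 0;-3 -2.5 0 0 0")

```text
clock: 35.67
position: [0.3898, -0.0375, 0.1832]
ee_rot: [2.423, 1.999, -0.0]
force: [0.9, -0.9, 0.4]
width: 0.5
gripper_force: 0.0
```

>>> play_rows(increments="-3.5 -2 0 0 0;-3.5 -2 0 0 0;-3.5 -2 0 0 0;-3 -2 0 0 0;0 0 0 0 0")

```text
clock: 36.08
position: [0.2821, -0.1578, 0.1828]
ee_rot: [-2.429, -1.991, 0.006]
force: [-0.6, 0.5, 0.4]
width: 0.5
gripper_force: 0.0
```

```bash
python3 - <<'E'
from h import *
p=vision.get_image("scene"); save(p,"s6.png",(90,340,150,480),2.4)
for n in("scene","top"):
    W=cloud(vision.get_image(n)); print(n)
    for q,x,y,r,z0,z1 in(("big",.577,.11,.03,.055,.08),("case",.6,.234,.1,.026,.055),("night",.595,.2035,.15,.008,.016),("mid",.568,-.242,.025,.045,.065),("tumbler",.561,-.11,.045,.072,.1),("brush",.643,-.163,.1,.028,.045),("slim",.434,.044,.02,.043,.06)):
        P=near(W,x,y,r,z0,z1)
        if q=="night": P=P[P[:,0]>.51]
        if q=="brush": P=P[P[:,0]>.608]
        print(q,len(P),rect(P) if len(P) else 0)
E
```

```text
scene
big 207 (array([576.4, 112.9]), array([34.6, 33.2]), 28.3)
case 2020 (array([600.9, 237.8]), array([155.9,  47.8]), 79.1)
night 943 (array([595.4, 205.3]), array([256.2,  82.3]), 79.6)
mid 69 (array([ 566.7, -238.9]), array([27.9, 23.7]), 77.0)
tumbler 280 (array([ 560.3, -105.2]), array([58.3, 57.6]), -74.5)
brush 810 (array([ 641.8, -161.4]), array([178.7,  50.9]), 89.6)
slim 30 (array([434.5,  45.7]), array([13.3, 12.7]), -57.5)
top
big 188 (array([576.5, 108.6]), array([32.9, 32.1]), -88.5)
case 1387 (array([600.2, 234.2]), array([156.9,  50.4]), 78.8)
night 701 (array([595.8, 202.3]), array([255.4,  82.1]), 79.4)
mid 113 (array([ 567.4, -242.3]), array([24.7, 24.7]), 65.0)
tumbler 208 (array([ 560. , -109.1]), array([56.7, 56.5]), -60.2)
brush 1090 (array([ 641.4, -163. ]), array([171.9,  52.3]), 87.9)
slim 34 (array([433.5,  42.5]), array([12.8, 12.5]), -85.8)
```

View pics/s6.png

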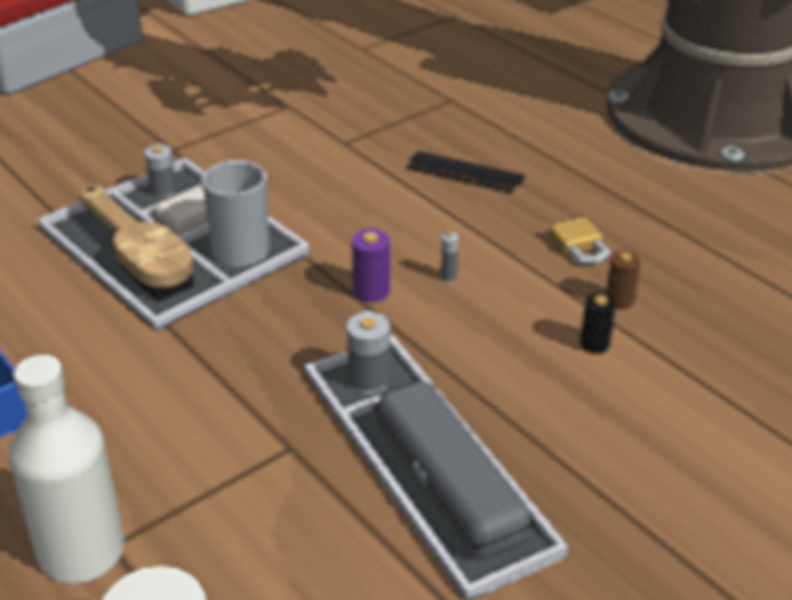

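All five items sit inside their compartments, and the slim cell (449,257) and the decoys are untouched. Handing in.

>>> play_rows(increments="0 0 0 0 0;0 0 0 0 0;0 0 0 0 0")

```text
clock: 36.48
position: [0.288, -0.1533, 0.1829]
ee_rot: [-2.421, -2.002, -0.001]
force: [0.3, -0.0, -0.8]
width: 0.501
gripper_force: 0.0
```

```bash
python3 -c "
from cell import job; print(job.sign_off())"
```

```text
the job is handed in; nothing more can be done
None
```

Both kits are made up in the order asked and the job was handed in at about 36.5 s; the final camera check showed all five items inside their compartments and the slim cell still standing in place (no verdict was returned).

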